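Fit the three-hole flange on the three-stud hub

TASK

Fit the matching flange to the stud hub on the bench: pick up the flange with three bolt holes by its boss, turn it until its holes line up with the three studs, and lower it over the centre spigot and studs until it sits flat and fully home on the hub's seat. Do not drop it on, and leave the four-hole flange where it lies.

Things in the scene. Friction and masses are not known exactly. Their poses are not given: they have to be found in the camera images.
- flange_grip (a point): Loose dark steel flange, boss up: plate 96 mm across, 8 thick, THREE 20 mm through holes at 120 deg on a 34 mm radius; on it a 31 mm neck and a round 34 mm grip boss (30 to 60 mm above the underside); 24 mm bore from below, 30 deep; 0.25 kg. Point: on the axis in the boss, 45 mm above the underside, 15 mm below its top. z up, x points from the axis to one hole. Grip across it in any direction.
- hub_seat (a point): Fixed dark steel hub, 104 mm across. Point: centre of its flat seat, 20 mm above the bench; z up, x points to one stud. On the seat: a centre spigot 12 mm thick, 26 tall, and three studs 8 mm thick, 14 tall, 120 deg apart, 34 mm out, noses tapered. The flange fits over them with 6 mm play all round. A clamp fixture 145 mm tall stands 8 to 14 cm behind (+x): carry the flange high over it.
- flange_four_grip (a point): The other loose flange, which does not fit and stays where it is: same material, size and boss, but with FOUR 20 mm holes, 90 deg apart. Either flange may lie in either place. Point: on its axis in the boss, 45 mm above the underside.

How it is judged:
By the outcome, as a careful person would: the job done as asked, in the order asked, and still so for the second after the job is handed in, with the robot touching nothing.
It also fails if it takes over 38 s, if anything falls off the work surface, if the arm or the gripper's body presses on something with over 40 N, if the wrist force passes 120 N, or if a joint passes its speed limit or range.

ROBOT

A 7-joint arm with a two-finger parallel gripper is mounted at the origin on a cart in front of the work surface, level with it; the furniture and walls round the work are solid. World frame = base frame: x ahead of the robot, y to its left, z up, the work surface at z = 0. Lengths are in m, angles in rad, forces in N, time in s.
With the tool pointing down it reaches from about 0.425 to 0.95 m from the base axis. Payload 4.7 kg.
Tool frame: the origin (TCP) lies at the very end of the fingers, on their centre line; the grasp point (between the pads) lies 19 mm behind it; z points along the fingers, y is the line along which they close (so a half turn about z gives the same grasp; the last joint's range is limited). The gripper opens to 85 mm and grips with 20 to 120 N. Pads are 22 mm wide; open, the fingers measure 114 mm over their backs; the gripper's body (76 mm by 85 mm) begins 54 mm behind the grasp point. The pads swing forward as they close: fully open they stand 13 mm farther back than shut.
Start: joints at [1.112, 0.469, -0.049, 1.532, 0.024, 1.141, -0.082], TCP at [0.281, -0.614, 0.231] pointing down, gripper open.
Joint ranges: [-2.59, 2.59], [-0.33, 1.99], [-1.39, 1.29], [0.1, 2.45], [-1.04, 4.18], [0.21, 1.99], [-2.66, 2.66]. Speed limits (rad/s): [2.57, 2.57, 3.14, 3.14, 3.14, 3.14, 3.14].

INTERFACE

Orientations are given as a unit quaternion [x, y, z, w].
In Python, from bench import ctrl gives the robot as it stands. Calls block until the motion is done:
- ctrl.reach(position, orientation): joint-space move of the TCP to a pose.
- ctrl.movel(position, speed=0.15, attitude=None, max_force=None): straight line of the TCP; attitude=None keeps the orientation; speed is the mean speed in m/s. With max_force (N) it stops when the force on the tool has changed by that much, and returns True; else False.
- ctrl.movej(angles): joint-space move.
- ctrl.set_gripper(opening): opening from 0.0 (shut) to 1.0 (fully open); the grip force is fixed at half the most; returns when the fingers have stopped.
- ctrl.wait(seconds).
- ctrl.inverse_kinematics(position, orientation): joint angles nearest the present ones, or None.
- ctrl.get_state(): the state.
- ctrl.read_camera(name): name is "scene" or "side" or "wrist"; returns a dict with "pixels" (400x640x3 uint8, red, green, blue), "intrinsics" (3x3 intrinsics, pixels), "extrinsics" (4x4, takes a point from camera to world coordinates). Camera axes: x right, y down, z forward; pixel columns grow to the right and rows downward; lengths in m; the calibration is good to about 2 mm. A picture is of the moment at which its call begins. There is no depth.
A pose or a line that the arm cannot do raises ctrl.MotionError and nothing moves.
- ctrl.close_job(): hands the job in; it is judged then, once.
Trained networks look in the newest picture that a camera, given by its name, has taken for a name from the list of things; names that differ only in an ending like _2 or _b are one class to them, and where a whole thing is asked for, a point or a joint stands for the part that bears it (a point fixed in the world has none). Each returns a list of dicts, best first, with "conf" (0 to 1); they miss things now and then, are a little off and sometimes report something else, mostly with a low value. They report only what shows in the picture. A call takes as long as a camera call.
- ctrl.boxes_of(camera, name): "centre" ([row, column] in pixels, amid what is visible of it).
- ctrl.silhouettes(camera, name): "region" (400x640 bool, what is visible of it) and "centre" ([row, column] in pixels, amid what is visible of it).
The state is a dict: "time_s": time; "joint_positions": joint angles; "qvel": joint speeds; "tau": joint torques, N m; "tcp_pos": TCP position; "tcp_rot": TCP orientation; "contact_force": force on the tool from outside, world axes, zero at the start; "wrist_torque": the same for the moment, N m; "finger_gap": opening from 0.0 (shut) to 1.0 (fully open); "grip_force": force on a finger pad.
Only numpy, scipy, OpenCV 4.12 (cv2) and the standard library are available. Lean on these libraries where they do the work, as an engineer would, in place of code of your own. Each camera call takes 0.05 s, during which the arm holds its last target. There are 200 camera calls.

## Working session

There is one attempt and no reset: what is moved stays moved. The work goes in short steps, each a Python script; the robot and the scene stay as the last script left them, time stands still between calls to the robot, and variables do not carry over. Pictures are saved under pics/ and viewed, at most 10 in all, crops included, and the job is handed in when it is done.

```bash
mkdir -p pics; ls
cat > h.py <<'E'
import numpy as np, cv2
from bench import ctrl
def snap(c,fn=None):
    d=ctrl.read_camera(c)
    if fn: cv2.imwrite('pics/'+fn,cv2.cvtColor(d['pixels'],cv2.COLOR_RGB2BGR))
    return d
def p2w(d,rc,z):
    K=np.array(d['intrinsics']);T=np.array(d['extrinsics'])
    r=T[:3,:3]@np.linalg.solve(K,[rc[1],rc[0],1]);o=T[:3,3]
    return o+r*(z-o[2])/r[2]
def w2p(d,p):
    K=np.array(d['intrinsics']);T=np.array(d['extrinsics'])
    c=K@(T[:3,:3].T@(np.asarray(p)-T[:3,3]));return c[1]/c[2],c[0]/c[2]
E
python3 - <<'E'
from h import *
np.set_printoptions(precision=4,suppress=True)
ims=[]
for c in ['scene','side','wrist']:
    d=snap(c,c+'0.png'); print(c,d['extrinsics'][:3,3] if hasattr(d['extrinsics'],'shape') else d['extrinsics'])
    for n,z in [('flange_grip',.045),('hub_seat',.02),('flange_four_grip',.045)]:
        for b in ctrl.boxes_of(c,n)[:3]: print(n,b['conf'],b['centre'],p2w(d,b['centre'],z))
print(ctrl.get_state())
E
```

```text
pics
scene [0.1168 0.3573 0.6179]
flange_grip 0.83 [193.1, 310.9] [ 0.585  -0.2091  0.045 ]
hub_seat 0.89 [269.7, 319.4] [ 0.4423 -0.0523  0.02  ]
flange_four_grip 0.84 [201.8, 394.7] [ 0.4122 -0.2936  0.045 ]
side [ 0.5566 -0.8163  0.5897]
flange_grip 0.83 [265.4, 384.2] [ 0.6141 -0.2963  0.045 ]
hub_seat 0.83 [192.9, 297.7] [ 0.4476 -0.0738  0.02  ]
flange_four_grip 0.7 [293.2, 274.3] [ 0.4426 -0.3613  0.045 ]
wrist [ 0.3406 -0.5862  0.3734]
{'time_s': 0.6, 'joint_positions': array([ 1.1121,  0.4686, -0.0486,  1.5325,  0.0241,  1.141 , -0.0823]), 'qvel': array([ 0.001 , -0.0015, -0.0009,  0.0004,  0.0009,  0.    ,  0.0011]), 'tau': array([ -0.0009, -50.9864,  -0.047 , -23.7896,   0.0108,   0.001 ,
         0.    ]), 'tcp_pos': array([ 0.2813, -0.6136,  0.2314]), 'tcp_rot': array([0.977 , 0.2133, 0.    , 0.    ]), 'contact_force': array([-0.1236,  0.3184, -0.3235]), 'wrist_torque': array([-0.0043, -0.013 ,  0.0476]), 'grip_force': 0.0, 'finger_gap': 0.9980090846126136}
```

View pics/scene0.png

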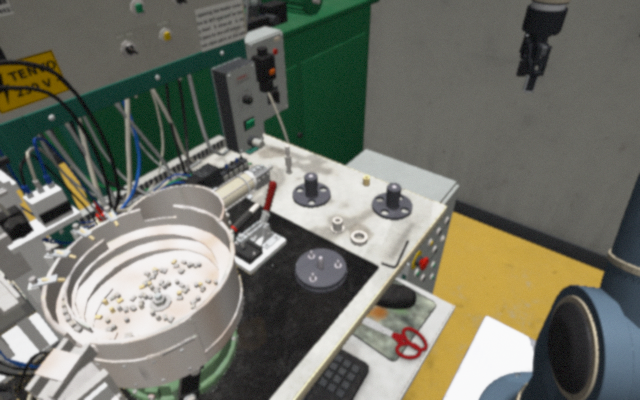

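View pics/side0.png

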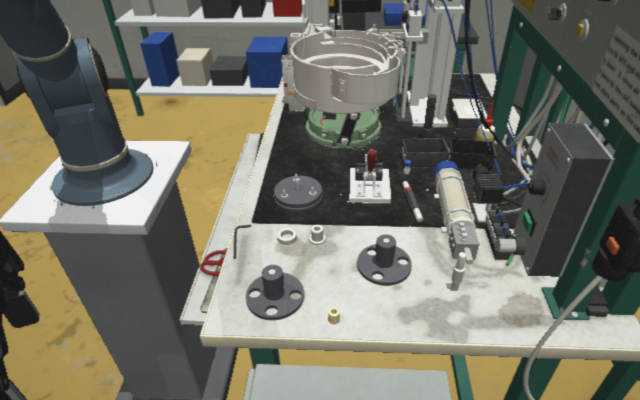

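Scene and side views agree: the right-hand flange (side px 265,384) is reported as three-hole and the left one (293,274) as four-hole. The hub is at (193,298) in side, with the clamp behind it. I'll confirm from above with the wrist camera.

Run:
```python
from h import *
np.set_printoptions(precision=4,suppress=True)
Q=[1,0,0,0]
d=snap('wrist');T=np.array(d['extrinsics']);s=ctrl.get_state()
from scipy.spatial.transform import Rotation as R
Rt=R.from_quat(s['tcp_rot']).as_matrix()
print('cam in tool',Rt.T@(T[:3,3]-s['tcp_pos']),'\n',Rt.T@T[:3,:3],d['intrinsics'])
def tri(n):
    A=[];b=[]
    for c in ['scene','side']:
        d=snap(c);rc=ctrl.boxes_of(c,n)[0]['centre'];o=np.array(d['extrinsics'])[:3,3];r=p2w(d,rc,0)-o;r/=np.linalg.norm(r)
        P=np.eye(3)-np.outer(r,r);A.append(P);b.append(P@o)
    return np.linalg.solve(sum(A),sum(b))
for n in ['flange_grip','flange_four_grip','hub_seat']: print(n,tri(n))
for p in [[.53,-.26,.33],[.5,-.26,.33],[.45,-.06,.33],[.6,-.26,.02]]:
    for y in np.arange(-180,180,45):
        q=(R.from_euler('z',y,degrees=True)*R.from_quat(Q)).as_quat()
        j=ctrl.inverse_kinematics(p,q); print(p,y,j)
```

```text
cam in tool [ 0.0654 -0.0002 -0.1422] 
 [[ 0.0002 -0.9659 -0.2588]
 [ 1.      0.0004 -0.0008]
 [ 0.0009 -0.2588  0.9659]] [[332.7044   0.     321.244 ]
 [  0.     332.7044 195.0035]
 [  0.       0.       1.    ]]
flange_grip [ 0.622  -0.2512 -0.0009]
flange_four_grip [ 0.438  -0.3282  0.0089]
hub_seat [ 0.4481 -0.0636  0.008 ]
[0.53, -0.26, 0.33] -180 [ 0.9275  0.341  -0.716   1.5773  0.2292  1.3095  1.7513]
[0.53, -0.26, 0.33] -135 [ 1.1954  0.4935 -1.1726  1.5642  0.4598  1.392   2.3386]
[0.53, -0.26, 0.33] -90 [-0.4155  0.411   1.1185  1.6504 -0.38    1.3213 -2.3753]
[0.53, -0.26, 0.33] -45 [ 0.3954  0.2608 -0.0136  1.6081  0.0037  1.2727 -1.975 ]
[0.53, -0.26, 0.33] 0 [ 0.4996  0.2668 -0.1455  1.6019  0.04    1.2759 -1.2233]
[0.53, -0.26, 0.33] 45 [ 0.6004  0.2762 -0.2744  1.5958  0.0772  1.2802 -0.4717]
[0.53, -0.26, 0.33] 90 [ 0.7225  0.2931 -0.4337  1.5887  0.1268  1.2877  0.2696]
[0.53, -0.26, 0.33] 135 [ 0.822   0.3126 -0.5675  1.583   0.1726  1.2964  1.0149]
[0.5, -0.26, 0.33] -180 [ 0.971   0.2887 -0.7119  1.6372  0.1949  1.2884  1.7958]
[0.5, -0.26, 0.33] -135 [ 1.2607  0
[... 1075 characters left out ...]
.7198  0.0649 -0.7045  1.858   0.0445  1.2344  0.787 ]
[0.6, -0.26, 0.02] -180 [ 0.7623  0.7544 -0.6129  1.721   0.5542  0.8461  1.4702]
[0.6, -0.26, 0.02] -135 [ 1.0614  1.0393 -1.1881  1.7036  1.0491  1.1743  1.9265]
[0.6, -0.26, 0.02] -90 [ 0.1606  0.6774  0.2629  1.7605 -0.2451  0.7358 -2.591 ]
[0.6, -0.26, 0.02] -45 [ 0.2746  0.6655  0.0993  1.753  -0.0922  0.7276 -1.9345]
[0.6, -0.26, 0.02] 0 [ 0.3956  0.6658 -0.0727  1.7449  0.0671  0.7332 -1.2823]
[0.6, -0.26, 0.02] 45 [ 0.4902  0.6751 -0.2077  1.7386  0.1907  0.7475 -0.5989]
[0.6, -0.26, 0.02] 90 [ 0.581   0.692  -0.3391  1.7326  0.3098  0.7699  0.0899]
[0.6, -0.26, 0.02] 135 [ 0.6828  0.7216 -0.4902  1.726   0.4453  0.8067  0.7682]
```

```bash
cat >> h.py <<'E'
from scipy.spatial.transform import Rotation as R
def qy(deg): return (R.from_euler('z',deg,degrees=True)*R.from_quat([1,0,0,0])).as_quat()
E
python3 - <<'E'
from h import *
def go(p,n,f):
    ctrl.reach(p,qy(45)); d=snap('wrist',f+'.png'); np.savez(f,**{k:np.array(v) for k,v in d.items() if k in('pixels','intrinsics','extrinsics')})
    for m in ('flange_grip','flange_four_grip','hub_seat'):
        for b in ctrl.boxes_of('wrist',m)[:2]: print(n,m,b['conf'],b['centre'],p2w(d,b['centre'],.02))
    return d
go([.61,-.26,.22],'flange','fl')
go([.448,-.07,.25],'hub','hub')
print(ctrl.get_state()['time_s'])
a=cv2.imread('pics/fl.png');b=cv2.imread('pics/hub.png')
cv2.imwrite('pics/both.png',np.hstack([a,b])[:, :]) if 0 else cv2.imwrite('pics/both.png',cv2.resize(np.vstack([a,b]),(800,1000))) if 0 else None
E
```

```text
flange flange_grip 0.75 [153.1, 317.6] [ 0.61918393 -0.2465681   0.02      ]
flange flange_four_grip 0.64 [307.5, 260.2] [ 0.44290654 -0.32620384  0.02      ]
flange hub_seat 0.65 [144.1, 78.7] [ 0.45347601 -0.06673076  0.02      ]
hub flange_grip 0.92 [170.5, 530.2] [ 0.61297934 -0.24291498  0.02      ]
hub flange_four_grip 0.64 [314.0, 422.1] [ 0.40429137 -0.29802758  0.02      ]
4.4
```

View pics/fl.png

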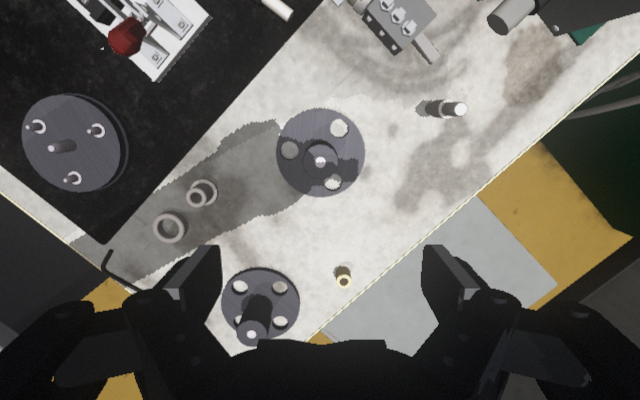

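View pics/hub.png

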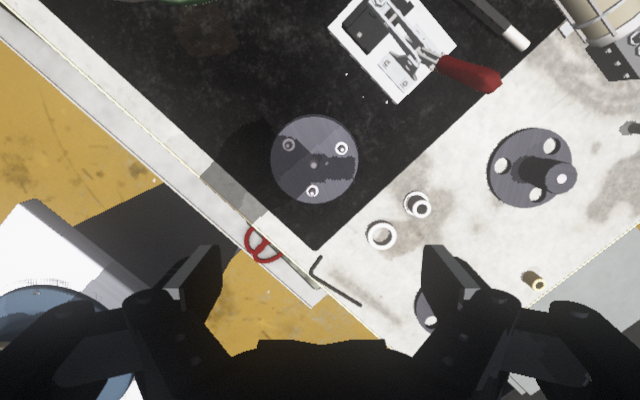

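Wrist views confirm it: three-hole flange centred near (320,153), with holes about (338,128), (289,150), (333,182). The four-hole one is at (260,305). Hub studs are near (341,148), (289,145), (312,190), spigot (313,163). I'll enlarge both for exact picks and overlay a fit.

```bash
cat > fit.py <<'E'
from h import *
from scipy.optimize import least_squares
def load(f): return dict(np.load(f+'.npz'))
def circ(x,y,z,r,n=60):
    a=np.linspace(0,2*np.pi,n);return [(x+r*np.cos(t),y+r*np.sin(t),z) for t in a]
def fit(d,picks,zh,cent,zc,x0):
    def f(p):
        e=[]
        q=[w2p(d,[p[0]+.034*np.cos(p[2]+k*2*np.pi/3),p[1]+.034*np.sin(p[2]+k*2*np.pi/3),zh]) for k in range(3)]
        for (c,r) in picks:
            b=min(q,key=lambda u:(u[0]-r)**2+(u[1]-c)**2); e+=[b[0]-r,b[1]-c]
        for (c,r),z in zip(cent,zc):
            b=w2p(d,[p[0],p[1],z]); e+=[b[0]-r,b[1]-c]
        return e
    best=min((least_squares(f,[*x0,t]) for t in np.radians(range(0,120,20))),key=lambda s:s.cost)
    print(best.x[:2],np.degrees(best.x[2])%120,'rms px',np.sqrt(2*best.cost/len(best.fun)))
    return best.x
def draw(d,rings,c0,r0,s=6,w=66):
    im=cv2.cvtColor(d['pixels'],cv2.COLOR_RGB2BGR)[r0-45:r0+55,c0-w:c0+w]
    im=cv2.convertScaleAbs(cv2.resize(im,None,fx=s,fy=s,interpolation=cv2.INTER_CUBIC),alpha=1.5,beta=20)
    for x,y,z,r in rings:
        pts=np.array([[(b-(c0-w)+.5)*s,(a-(r0-45)+.5)*s] for a,b in (w2p(d,p) for p in circ(x,y,z,r))]).astype(np.int32)
        cv2.polylines(im,[pts],1,(0,255,0),1)
    return im
E
python3 - <<'E'
from fit import *
C=lambda p,k:(p[0]+.034*np.cos(p[2]+k*2*np.pi/3),p[1]+.034*np.sin(p[2]+k*2*np.pi/3))
d=load('fl');p=fit(d,[(338.5,128),(289,150),(333,182.5)],.006,[(320,161)],[.06],(.62,-.25))
A=draw(d,[(p[0],p[1],.008,.048),(p[0],p[1],.06,.017)]+[(*C(p,k),.008,.01) for k in range(3)],320,153)
d=load('hub');h=fit(d,[(341,148),(289,145),(312.5,190.5)],.034,[(313,163)],[.046],(.45,-.07))
B=draw(d,[(h[0],h[1],.02,.052),(h[0],h[1],.046,.006)]+[(*C(h,k),.034,.004) for k in range(3)],313,158)
cv2.imwrite('pics/zf.png',cv2.resize(A,(792,600)));cv2.imwrite('pics/zh.png',cv2.resize(B,(792,600)))
E
```

```text
[ 0.61927327 -0.25013852] 8.718855602083806 rms px 0.5123369713659569
[ 0.44849621 -0.0601378 ] 101.48893776831068 rms px 0.9513007004146836
```

View pics/zf.png

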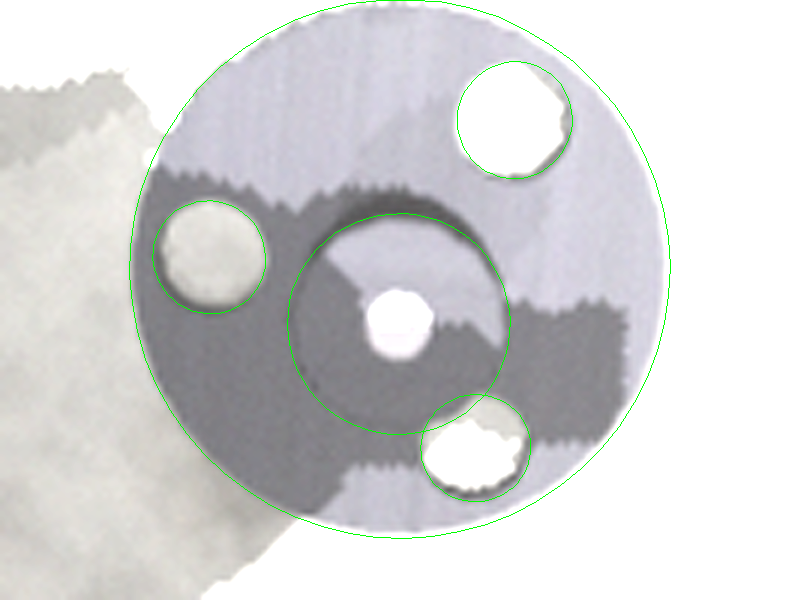

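View pics/zh.png

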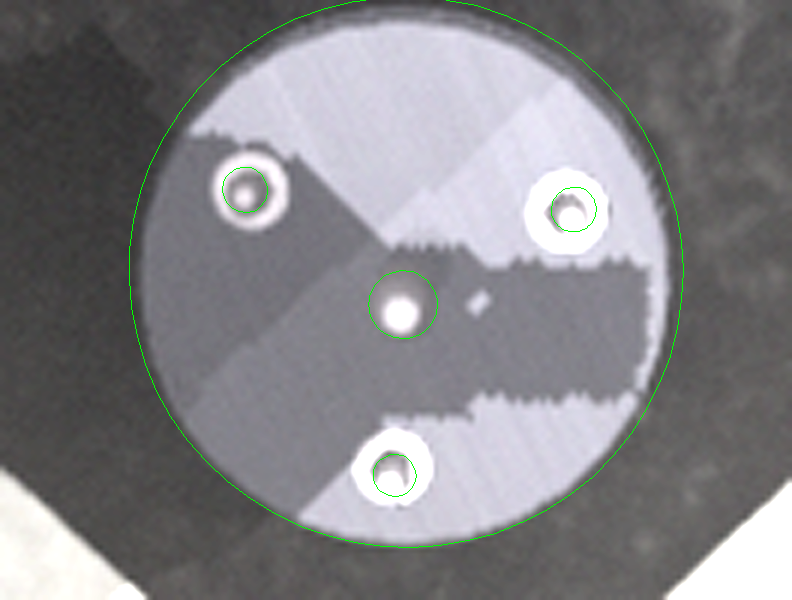

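Run:
```python
from fit import *
d=load('hub');z=lambda L:[(247+x/6-.5,113+y/6-.5) for x,y in L]
fit(d,z([(251,189),(566,212),(393,467)]),.02,z([(402,282)]),[.02],(.45,-.07))
fit(d,z([(251,189),(566,212),(393,467)]),.02,[],[],(.45,-.07))
h=fit(d,z([(246,190),(571,212),(395,475)]),.034,[],[],(.45,-.07))
print(w2p(d,[.4485,-.061,0.02]),np.array(d['extrinsics'])[:3,3])
```

```text
[ 0.44712178 -0.06066686] 100.99449801626227 rms px 0.4948694032006631
[ 0.44685022 -0.06102341] 100.99554926911094 rms px 0.11569384407227566
[ 0.44832749 -0.06015555] 101.39929652241896 rms px 0.23721234747132172
(np.float64(160.02336155016815), np.float64(314.73691652643436)) [ 0.49504983 -0.02468285  0.39261978]
```

Run:
```python
from h import *
np.set_printoptions(precision=4,suppress=True)
F=np.array([.6193,-.2501]);H=np.array([.4475,-.0606]);dth=-27.6;pl=135;gr=pl-dth
print(ctrl.inverse_kinematics([*H,.25],qy(pl)),ctrl.inverse_kinematics([*H,.045],qy(pl)))
ctrl.set_gripper(.85)
ctrl.reach([*F,.25],qy(gr))
ctrl.movel([*F,.10],speed=.2)
print('stop',ctrl.movel([*F,.026],speed=.06,max_force=10))
ctrl.set_gripper(0.0)
s=ctrl.get_state();print(s['tcp_pos'],s['finger_gap'],s['grip_force'],s['contact_force'])
ctrl.movel([*F,.06],speed=.06);ctrl.movel([*F,.25],speed=.2)
s=ctrl.get_state();print(s['tcp_pos'],s['finger_gap'],s['grip_force'],s['contact_force'],s['time_s'])
ctrl.reach([*H,.25],qy(pl))
ctrl.movel([*H,.12],speed=.15); snap('side','s1.png');snap('scene','c1.png')
s=ctrl.get_state();print(s['tcp_pos'],s['contact_force'],s['wrist_torque'],s['time_s'])
a=cv2.imread('pics/s1.png')[90:260,190:410];b=cv2.imread('pics/c1.png')[150:320,210:430]
cv2.imwrite('pics/chk.png',cv2.resize(np.vstack([a,b]),None,fx=1.75,fy=1.75,interpolation=cv2.INTER_CUBIC))
```

```text
[ 0.4907  0.1125 -0.4826  1.9909  0.06    1.0517  0.7663] [ 0.4216  0.4272 -0.4594  2.1921  0.3373  0.5886  0.5002]
stop False
[ 0.6196 -0.2503  0.0266] 0.3816606320543865 59.79200899600983 [-1.5297  0.3337  3.853 ]
[ 0.6184 -0.2499  0.2483] 0.3811304051110393 59.646257758140564 [-0.2677  0.4059 -2.7698] 11.1
[ 0.4484 -0.0607  0.1209] [ 0.3317  0.2699 -2.17  ] [0.0258 0.002  0.0091] 13.2167
```

View pics/chk.png

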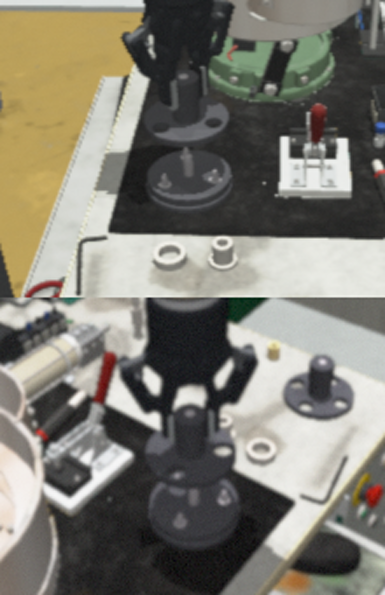

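The flange hangs level in the gripper, directly above the hub, with its holes over the studs in both views. Next is the lowering, with a force guard.

Run:
```python
from h import *
np.set_printoptions(precision=4,suppress=True)
H=np.array([.4475,-.0606])
def st(t):
    s=ctrl.get_state();print(t,s['tcp_pos'],s['contact_force'],s['wrist_torque'],s['finger_gap'],s['time_s'])
print(ctrl.movel([*H,.078],speed=.08));st('a')
r=ctrl.movel([*H,.052],speed=.03,max_force=8);st('b %s'%r)
if not r:
    r=ctrl.movel([*H,.0435],speed=.015,max_force=8);st('c %s'%r)
snap('side','s2.png');snap('scene','c2.png')
a=cv2.imread('pics/s2.png')[90:260,190:410];b=cv2.imread('pics/c2.png')[150:320,210:430]
cv2.imwrite('pics/chk2.png',cv2.resize(np.vstack([a,b]),None,fx=1.75,fy=1.75,interpolation=cv2.INTER_CUBIC))
```

```text
False
a [ 0.4478 -0.0605  0.0781] [ 0.1925 -0.1757 -1.9191] [ 0.0145 -0.0303  0.0245] 0.3785455685324204 13.8917
b False [ 0.4476 -0.0606  0.0521] [-0.3956  0.1823 -2.0011] [-0.0285 -0.0443  0.0412] 0.38178403941693784 14.9083
c True [ 0.4478 -0.0607  0.0489] [-0.2997 -0.7049  5.6971] [-0.0524  0.1997  0.0052] 0.3816992309520526 15.2667
```

View pics/chk2.png

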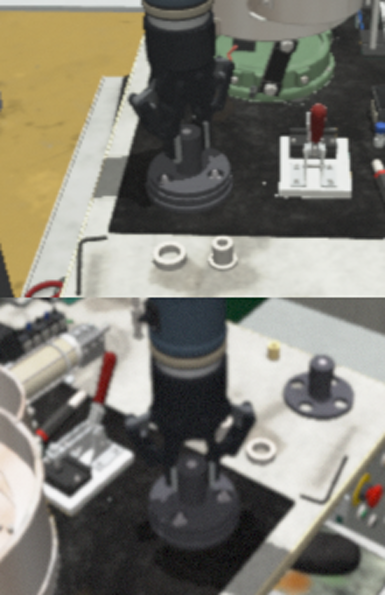

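Studs have passed through the holes, with first contact about 2 mm above the expected seated height. I'll press on gently to see if it seats.

Run:
```python
from h import *
np.set_printoptions(precision=4,suppress=True)
H=np.array([.4475,-.0606])
for z in (.0475,.046,.0445):
    r=ctrl.movel([*H,z],speed=.01,max_force=12)
    s=ctrl.get_state();print(z,r,s['tcp_pos'],s['contact_force'],s['wrist_torque'],s['time_s'])
    if s['contact_force'][2]>15: break
```

```text
0.0475 False [ 0.4478 -0.0607  0.0489] [-5.2736 -0.3738 15.4812] [0.0708 0.9015 0.0064] 15.6167
```

Run:
```python
from h import *
np.set_printoptions(precision=4,suppress=True)
H=np.array([.4475,-.0606])
def st(t):
    s=ctrl.get_state();print(t,s['tcp_pos'],s['contact_force'],s['wrist_torque'],s['finger_gap'],s['grip_force'],s['time_s'])
ctrl.movel([*H,.0485],speed=.01);st('relax')
for g in (.385,.395,.41):
    ctrl.set_gripper(g);st(g)
snap('side','s3.png');snap('scene','c3.png')
a=cv2.imread('pics/s3.png')[150:230,250:350];b=cv2.imread('pics/c3.png')[230:310,270:370]
cv2.imwrite('pics/chk3.png',cv2.resize(np.hstack([a,b]),None,fx=4,fy=4,interpolation=cv2.INTER_CUBIC))
```

```text
relax [ 0.4478 -0.0606  0.0489] [-1.9069  0.3269  6.8312] [0.0696 0.2838 0.0407] 0.3809653950482201 60.65341114997864 15.8667
0.385 [ 0.4478 -0.0606  0.0488] [-1.564  -0.2158  5.3362] [0.0815 0.2941 0.0383] 0.3875612068821014 36.92058563232422 16.2583
0.395 [ 0.4478 -0.0606  0.0487] [-1.2523  0.6452  5.0954] [ 0.0029  0.1454 -0.0409] 0.39166463699537607 6.881249696016312 16.475
0.41 [ 0.4473 -0.0606  0.0482] [-0.5827 -0.9366 -0.1328] [-0.0056  0.0338  0.0019] 0.40787089331241755 0.0 16.6917
```

View pics/chk3.png

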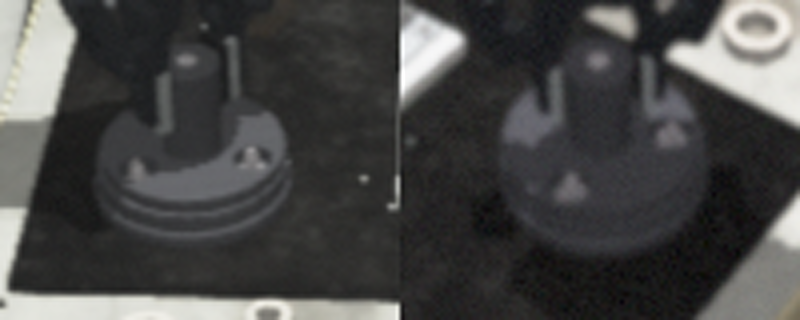

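Run:
```python
from h import *
from fit import draw
np.set_printoptions(precision=4,suppress=True)
H=np.array([.4475,-.0606])
ctrl.set_gripper(.8)
ctrl.movel([*H,.13],speed=.06); ctrl.movel([*H,.25],speed=.2)
d=snap('wrist'); np.savez('end',**{k:np.array(v) for k,v in d.items()})
snap('side','s4.png');s=ctrl.get_state();print(s['tcp_pos'],s['contact_force'],s['time_s'])
x,y=.4475,-.0606;t=np.radians(101.1)
C=[(x+.034*np.cos(t+k*2.0944),y+.034*np.sin(t+k*2.0944)) for k in range(3)]
r,c=map(int,w2p(d,[x,y,.03]))
A=draw(d,[(x,y,.028,.048),(x,y,.08,.017)]+[(*q,.028,.01) for q in C]+[(*q,.034,.004) for q in C],c,r)
A=cv2.resize(A,(520,394))
b=cv2.imread('pics/s4.png')[150:230,250:350]
b=cv2.resize(b,(275,220),interpolation=cv2.INTER_CUBIC); b=cv2.convertScaleAbs(b,alpha=1.5,beta=15)
A=np.hstack([A,np.vstack([b,np.zeros((394-220,275,3),np.uint8)])]);cv2.imwrite('pics/end.png',A)
```

```text
[ 0.4464 -0.0606  0.2484] [ 0.3382 -0.906  -0.0464] 19.575
```

View pics/end.png

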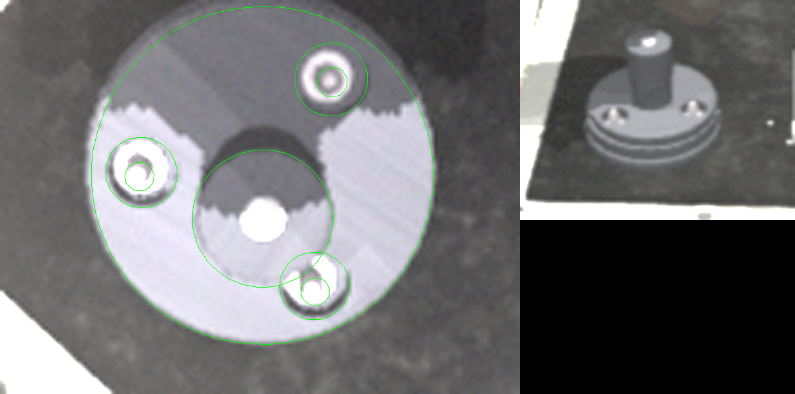

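All three studs show inside the holes and the outline matches the seated model. I'll confirm the height by lightly touching the boss top, which should be at 80 mm.

Run:
```python
from h import *
np.set_printoptions(precision=4,suppress=True)
H=np.array([.4475,-.0606])
ctrl.set_gripper(0.)
ctrl.movel([*H,.095],speed=.12)
r=ctrl.movel([*H,.072],speed=.02,max_force=6)
s=ctrl.get_state();print(r,s['tcp_pos'],s['contact_force'],s['wrist_torque'])
ctrl.movel([*H,.2],speed=.12)
s=ctrl.get_state();print(s['tcp_pos'],s['time_s'])
```

```text
True [ 0.4475 -0.0606  0.0801] [-1.7363 -0.658   5.383 ] [ 0.0035  0.2353 -0.0075]
[ 0.4469 -0.0606  0.1993] 23.5833
```

Boss top is at 80.1 mm, so the flange is fully home, and the arm is clear.

```bash
python3 -c "
from bench import ctrl
print(ctrl.close_job())"
```

```text
the job is handed in; nothing more can be done
None
```

The three-hole flange is seated flat and fully home on the hub (boss top measured at 80.1 mm against 80 mm expected), the four-hole flange was not touched, and the job was handed in at about 24 s.

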